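Tighten the recessed lock screw of the analyser's sample stage

ROBOT

A 6-joint arm with a two-finger parallel gripper is mounted at the origin on the work surface. World frame = base frame: x ahead of the robot, y to its left, z up, the work surface at z = 0. Lengths are in mm, angles in rad, forces in N, time in s.
With the tool pointing down it reaches from about 350 to 775 mm from the base axis. Payload 7.3 kg.
Tool frame: the origin (TCP) lies at the very end of the fingers, on their centre line; the grasp point (between the pads) lies 19 mm behind it; z points along the fingers, y is the line along which they close (so a half turn about z gives the same grasp; the last joint's range is limited). The gripper opens to 92 mm and grips with 3 to 60 N. Pads are 19 mm wide; open, the fingers measure 130 mm over their backs; the gripper's body (75 mm by 190 mm) begins 47 mm behind the grasp point.
Start: joints at [0.96, 0.342, 1.524, -0, 1.275, -0.146], TCP at [235.317, 469.33, 226.741] pointing down, gripper open.
Joint ranges: [-2.53, 2.53], [-0.77, 2.02], [0.04, 2.7], [-1, 4.14], [0.28, 2.66], [-3.11, 3.11]. Speed limits (rad/s): [2.57, 2.57, 3.14, 3.14, 3.14, 3.14].

INTERFACE

Orientations are given as [roll, pitch, yaw] about the fixed x, y, z axes, in that order (R = Rz(yaw) Ry(pitch) Rx(roll)).
In Python, from plant import bot gives the robot as it stands.
- The arm moves only by the tool apply_moves, never from a script. Its argument "motion" is text: rows parted by semicolons, each of 4 numbers parted by spaces: the shift along the tool's x, y, z in m, then the turn about the tool's z in degrees. A call has 1 to 8 rows; each row shifts and turns the commanded pose from where the row before left it, along the tool's axes as they then stand; what a row does not reach is not made up. A row lasts 1/8 s, in which the tool goes at most 62.5 mm and 10.7 degrees, less where a joint would pass 70% of its speed; a pose out of reach is approached as far as the arm can. A call with a gripper value outside its range is refused whole. "fingers" is the opening, from -1 (shut) to 1 (fully open), set as the call begins (left out, the last holds). The fingers move at their own pace and stop on an object; the grip force is fixed at half the most. Time passes only in rows, so rows that do not move let the fingers close. It gives the time, the measured TCP pose, the force, the opening and the grip force at its end, in the units of the state.
- bot.get_obs(): the state, without advancing time (a new reading comes with each control period).
- bot.capture(name): name is "scene" or "top" or "wrist"; returns a dict with "img" (384x512x3 uint8, blue, green, red), "range_z" (384x512 float32, mm along the optical axis (not along the pixel's ray), 0 where there is no reading), "fx", "fy", "cx", "cy" (pixels), "world_from_camera" (4x4, takes a point from camera to world coordinates); the wrist camera has in their place "mount" (4x4, takes a point from camera to tool coordinates, whose origin is the TCP and whose axes are the flange's). Camera axes: x right, y down, z forward; pixel columns grow to the right and rows downward; lengths in mm; the calibration is good to about 2 mm. A picture is of the moment at which its call begins: read the wrist's pose just before it.
- bot.close_job(): hands the job in; it is judged then, once.
Trained networks look in a picture, given as the dict that the camera call returned (one of the last four; its "shot" number tells which), for a name from the list of things; names that differ only in an ending like _2 or _b are one class to them, and where a whole thing is asked for, a point or a joint stands for the part that bears it (a point fixed in the world has none). Each returns a list of dicts, best first, with "p" (0 to 1); they miss things now and then, are a little off and sometimes report something else, mostly with a low value. They report only what shows in the picture. A call takes as long as a camera call. They do not tell look-alikes from the thing itself.
- bot.cut_out(picture, thing): "pixels" (384x512 bool, what is visible of it) and "point" ([column, row] in pixels, amid what is visible of it).
The state is a dict: "time": time; "joint_positions": joint angles; "dq": joint speeds; "tau": joint torques, N m; "tool_pos": TCP position; "tcp_rot": TCP orientation; "contact_force": force on the tool from outside, world axes, zero at the start; "moment": the same for the moment, N m; "grip_width": finger opening in mm; "finger_force": force on a finger pad.
Only numpy, scipy, OpenCV 4.12 (cv2) and the standard library are available. Lean on these libraries where they do the work, as an engineer would, in place of code of your own. Each camera call takes 0.05 s, during which the arm holds its last target. There are 200 camera calls.

TASK

Take the T-handled hex key out of its stand and feel it into the hidden hex socket of the sprung lock screw, deep in the stage's steel-rimmed well: turn it with a light touch until it drops fully home, never pressing down harder than about 15 N. Turn the screw clockwise to its stop, then put the key back in its stand, upright as it was, leaving the things round about undisturbed.

Things in the scene. Friction and masses are not known exactly. Their poses are not given: they have to be found in the camera images.
- stage: Sample stage: a fixed white block with a blue band, 160 mm along its x, 170 mm along its y, 70 mm high. Origin on the bench straight below the screw well, 50 mm from the block's -x side, midway in y. A grey sample plate with black wells, 66 (x) by 124 (y) by 4 mm high, lies on its flat top, centred 68 mm to +x of the origin
- well (a point): Centre of the screw well's mouth, level with the stage's top; same axes as the stage, z up. A steel rim 57 mm across stands 1 mm proud round it. Inside, a countersink about 32 mm wide at the top narrows to a round guide bore of 22.8 mm diameter, 7 to 26 mm deep
- socket (a point): Centre of the rim of the lock screw's hex socket at the bottom of the guide bore, 26 mm straight below the well's mouth; stage's axes. The socket is 19.6 mm across flats and 12 mm deep with a solid floor. Its turn angle is hidden and differs every time: the key drops in freely within about 3 degrees either side of a fit, and a fit comes every 60 degrees
- lock_screw (a joint): Turn of the lock screw about the well's upright axis, rad: 0 = loose, as at the start (it cannot be turned back from there), growing clockwise seen from above to the stop at 1.05 = tight. It says nothing of the socket's hidden angle. Stiff: it needs about 0.12 N m and stays where it is left
- screw_float (a joint): How far the lock screw, which floats on a spring, has been pushed down, m: 0 at rest, about 5 N of downward push per mm, bottoming at 8 mm. It must not be pressed beyond 3 mm (15 N). The depths given for the socket and for the key in it are those at rest
- key: T-handled hex key, steel with a black handle, 117 mm tall, about 250 g, loose, upright in its stand. Origin at the centre of its tip, z up the shaft. From the tip up: a 3 mm round tapered lead-in (17 to 19 mm diameter), then a hex shaft 19 mm across flats (two flats face +x and -x) up to the collar
- key_collar (a point): Underside of the key's steel collar (40 mm diameter, 6 mm thick), 42 mm above the tip. With the key standing on the rim of the socket, only its lead-in inside, this is 11 to 13 mm above the stage's top; with the key fully home, 4 mm above
- key_handle (a point): Centre of the key's handle, 103 mm above the tip, on a round 16 mm shaft: a black bar 64 mm long along the key's x, 18 mm wide along its y, 28 mm high; same axes as the key
- stand_hole0 (a point): Centre of the mouth of the hole in the key's stand: a fixed grey plastic block 80 x 80 mm, 50 mm high; upright square hole 24 mm wide, right through, chamfered 3 mm. The key hangs in it with its collar resting on the block's top, so that the key's tip is 42 mm below this point
- bottle: Amber bottle, 60 mm diameter, 130 mm high, loose bystander; origin at the centre of its underside
- tipbox: Clear box with a blue lid, 82 (x) by 122 (y) by 62 mm, loose bystander; origin at the centre of its underside
- jar: Small white jar with a blue lid, 44 mm diameter, 60 mm high, loose bystander; origin at the centre of its underside
There are look-alikes about, which are no part of the job. Leave any purple look-alike of the key alone.

How it is judged:
By the outcome, as a careful person would: the job done as asked, in the order asked, and still so for the second after the job is handed in, with the robot touching nothing.
It also fails if it takes over 72 s, if anything falls off the work surface, if the arm or the gripper's body presses on something with over 40 N, if the wrist force passes 120 N, or if a joint passes its speed limit or range.

## Working session

There is one attempt and no reset: what is moved stays moved. The work goes in short steps, Python scripts to look and compute and a tool call to move; the robot and the scene stay as the last step left them, time stands still between calls to the robot, and variables do not carry over. Pictures are saved under pics/ and viewed, at most 10 in all, crops included, and the job is handed in when it is done.

Besides the shell and the picture viewer there is one more tool, called after "Request:" in YAML: its name, and indented under it one key for each argument. apply_moves: Moves the arm, as the interface text tells. Its arguments: {"type":"object","properties":{"motion":{"type":"string"},"fingers":{"type":"number"}},"required":["motion"]}

```bash
mkdir -p pics; cat > h.py <<'E'
import numpy as np, cv2
from plant import bot
from scipy.spatial.transform import Rotation as R
def world(d,obs=None):
    z=d["range_z"]; v,u=np.mgrid[:384,:512]
    P=np.stack([(u-d["cx"])*z/d["fx"],(v-d["cy"])*z/d["fy"],z,np.ones_like(z)],-1)
    if "mount" in d:
        T=np.eye(4); T[:3,:3]=R.from_euler("xyz",obs["tcp_rot"]).as_matrix(); T[:3,3]=obs["tool_pos"]
        M=T@np.array(d["mount"])
    else: M=np.array(d["world_from_camera"])
    W=(P@M.T)[...,:3]; W[z<=0]=np.nan
    return W
E
python3 - <<'E'
from h import *
print(bot.get_obs())
ims=[]
for n in ["scene","top"]:
    d=bot.capture(n); W=world(d); ims.append(d["img"]); np.savez(n+".npz",W=W,img=d["img"])
    for t in ["stage","key","stand_hole0","bottle","tipbox","jar","well","key_handle"]:
        try:
            for r in bot.cut_out(d,t)[:3]:
                m=r["pixels"]; w=W[m]; print(n,t,round(r["p"],2),np.round(r["point"]),m.sum(),np.round(np.nanmedian(w,0)),np.round(np.nanpercentile(w,2,0)),np.round(np.nanpercentile(w,98,0)))
        except Exception as e: print(n,t,e)
cv2.imwrite("pics/a.png",ims[0]);cv2.imwrite("pics/b.png",ims[1])
E
```

```text
{'time': 0.0, 'joint_positions': array([ 9.60003076e-01,  3.42756187e-01,  1.52502220e+00, -7.14627910e-06,
        1.27541193e+00, -1.45957878e-01]), 'dq': array([ 1.47977648e-03,  1.10192917e-03,  6.73719306e-05, -1.64113304e-03,
        1.65727576e-03, -3.00893171e-04]), 'tau': array([ 5.19880396e-04, -4.31249607e+01, -2.44216543e+01,  7.18782982e-02,
        5.59766893e-02, -1.18896996e-04]), 'tool_pos': array([235.066801  , 468.97086354, 226.02579706]), 'tcp_rot': array([-3.14001098e+00, -2.25603612e-04,  2.67675919e+00]), 'contact_force': array([ 0.65585794,  0.17364626, -0.4921039 ]), 'moment': array([0.0035504 , 0.0080025 , 0.00812203]), 'finger_force': 0.0, 'grip_width': 91.85117618656324}
scene stage 0.8 [231. 190.] 2448 [581.  -1.  67.] [ 484. -136.    2.] [660.  54.  75.]
scene key 0.96 [353. 220.] 461 [404. 331.  91.] [318. 277.  -1.] [414. 358. 117.]
scene key 0.85 [320. 232.] 417 [527. 323. 103.] [502. 289.  49.] [539. 349. 126.]
scene key 0.69 [357. 276.] 485 [535. 457.  53.] [454. 393.  -1.] [558. 474. 118.]
scene stand_hole0 0.82 [314. 254.] 946 [543. 334.  44.] [47
[... 1148 characters left out ...]
. 126.]
top key 0.67 [143. 255.] 406 [400. 325. 114.] [382. 293.  -3.] [413. 388. 118.]
top key 0.6 [ 89. 196.] 508 [527. 444. 107.] [499. 428.  -2.] [553. 485. 118.]
top stand_hole0 0.63 [158. 204.] 878 [512. 301.  48.] [473. 266.   8.] [564. 347.  52.]
top bottle 0.94 [384. 218.] 680 [ 463. -241.   88.] [ 438. -269.   17.] [ 490. -225.  131.]
top tipbox 0.84 [391. 138.] 1877 [ 662. -280.   61.] [ 625. -346.    8.] [ 709. -227.   65.]
top key_handle 0.71 [ 88. 196.] 469 [527. 444. 109.] [499. 428.  13.] [553. 466. 118.]
top key_handle 0.66 [148. 198.] 357 [518. 312. 122.] [502. 284.  48.] [537. 345. 126.]
top key_handle 0.54 [144. 253.] 370 [399. 322. 114.] [374. 293.  -1.] [413. 353. 118.]
```

View pics/a.png

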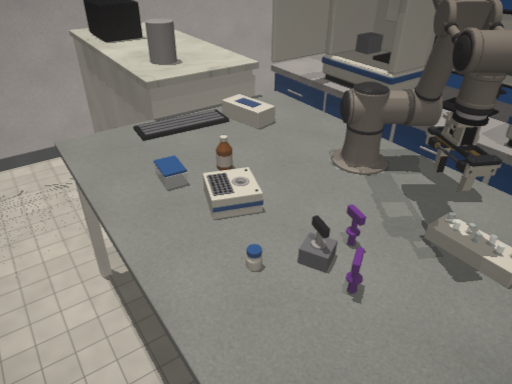

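View pics/b.png

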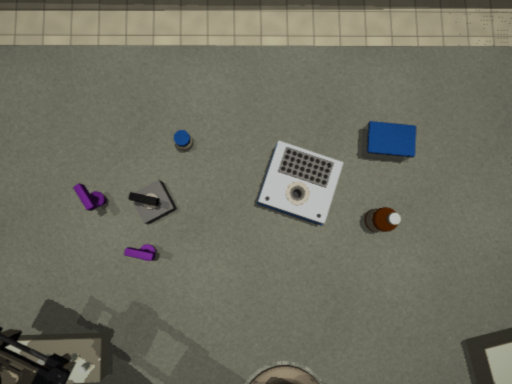

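Candidates for the key, by top-image pixel: (144,199), black handle, in the grey stand; (143,255), purple; (89,196), purple. The one at (144,199) fits, since it has a black handle and stands in the grey block. The stage is at (299,179) with its well at (297,192), the bottle at (384,218), the tipbox at (391,138) and the jar at (183,140). I'll confirm the key in a crop and work out the geometry.

```bash
python3 - <<'E'
from h import *
a=np.load("top.npz");W=a["W"];img=a["img"]
b=np.load("scene.npz")
cr=cv2.resize(img[170:225,115:185],None,fx=5,fy=5);cs=cv2.resize(b["img"][205:300,290:380],(330,275*1));
out=np.zeros((275,690,3),np.uint8);out[:,:350]=cr;out[:,360:690]=cs;cv2.imwrite("pics/c.png",out)
for n,(W,im) in {"top":(W,img),"scene":(b["W"],b["img"])}.items():
    z=W[...,2]
    dark=(im.max(2)<90)
    m=(z>112)&(z<135)&(abs(W[...,0]-520)<60)&(abs(W[...,1]-315)<50)
    p=W[m][:,:2].astype(np.float32); r=cv2.minAreaRect(p);print(n,"handle",m.sum(),np.median(W[m],0),r,cv2.boxPoints(r).round())
    m=(z>40)&(z<58)&(abs(W[...,0]-520)<75)&(abs(W[...,1]-310)<75)
    r=cv2.minAreaRect(W[m][:,:2].astype(np.float32));print("stand",m.sum(),r,np.median(z[m]))
    m=(z>64)&(z<82)&(abs(W[...,0]-560)<150)&(abs(W[...,1]+50)<130)
    r=cv2.minAreaRect(W[m][:,:2].astype(np.float32));print("stage",m.sum(),r,cv2.boxPoints(r).round(),np.median(z[m]))
W=a["W"];print("well px",W[192,297],W[188,290],W[192,305],[W[v,u].round() for v,u in ((198,267),(215,318))])
E
```

```text
top handle 236 [518.3757616  314.35541083 123.56633991] ((519.2093505859375, 315.1009826660156), (63.780853271484375, 17.976957321166992), 76.46435546875) [[503. 286.]
 [520. 282.]
 [535. 344.]
 [518. 348.]]
stand 867 ((519.5699462890625, 315.0274658203125), (80.69731140136719, 80.46563720703125), 27.355161666870117) 48.98244998921939
stage 4393 ((560.6710815429688, -52.44975280761719), (169.7541046142578, 160.71730041503906), 70.57839965820312) [[ 457. -106.]
 [ 608. -159.]
 [ 665.    1.]
 [ 513.   54.]] 70.33812286630143
scene handle 169 [525.44275642 322.37875839 122.83719204] ((522.6066284179688, 318.8199157714844), (64.9537582397461, 18.83759307861328), 77.36295318603516) [[506. 289.]
 [525. 285.]
 [539. 348.]
 [521. 353.]]
stand 639 ((520.4515380859375, 316.59259033203125), (87.3694839477539, 80.76889038085938), 27.06397247314453) 49.012331614043205
stage 1430 ((562.4173583984375, -50.29597473144531), (176.74888610839844, 160.82025146484375), 70.61761474609375) [[ 457. -107.]
 [ 609. -160.]
 [ 668.    6.]
 [ 516.   60.]] 69.5396300172489
well px [538.6114576  -46.51525862  30.68900582] [544.45600253 -23.81863587  70.48308051] [534.06109547 -60.21744378  71.03489793] [array([521.,  33.,  70.]), array([478., -90.,  71.])]
```

View pics/c.png

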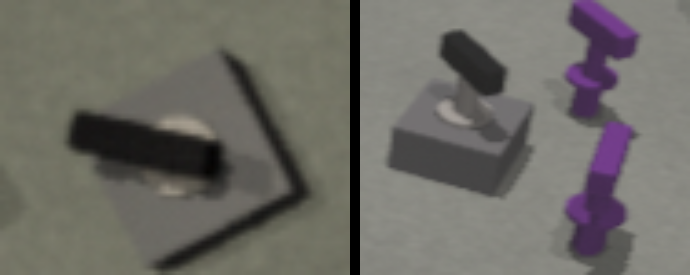

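The crop confirms it: the black-handled key stands upright in the grey stand, and the two purple ones stand free. Next I hover over it.

```bash
cat >> h.py <<'E'
def plan(x,y,z,yaw,n):
    "rows from measured pose to target (mm, deg), shift in the axes before each row's turn"
    o=bot.get_obs(); p=np.array(o["tool_pos"]); y0=np.degrees(o["tcp_rot"][2]); t=-((yaw-y0+180)%360-180)/n
    d=(np.array([x,y,z])-p)/n/1000
    for i in range(n):
        a=np.radians(y0-t*i); ux=np.array([np.cos(a),np.sin(a),0]); uy=np.array([np.sin(a),-np.cos(a),0])
        print("%.4f %.4f %.4f %.2f;"%(d@ux,d@uy,-d[2],t),end=" ")
    print()
E
python3 -c "
from h import *
plan(519.5,315,230,76.5,8)"
```

```text
-0.0404 -0.0013 -0.0004 9.61; -0.0401 0.0054 -0.0004 9.61; -0.0386 0.0120 -0.0004 9.61; -0.0360 0.0183 -0.0004 9.61; -0.0325 0.0241 -0.0004 9.61; -0.0280 0.0292 -0.0004 9.61; -0.0227 0.0334 -0.0004 9.61; -0.0168 0.0367 -0.0004 9.61;
```

Request:
apply_moves:
  motion: "-0.0404 -0.0013 0 9.6; -0.0401 0.0054 0 9.6; -0.0386 0.012 0 9.6; -0.036 0.0183 0 9.6; -0.0325 0.0241 0 9.6; -0.028 0.0292 0 9.6; -0.0227 0.0334 0 9.6; -0.0168 0.0367 0 9.6"
  fingers: 1

```text
time: 1.9
tool_pos: [520.7, 314.4, 226.7]
tcp_rot: [-3.142, -0.0, 1.331]
contact_force: [0.0, 0.3, -0.1]
grip_width: 91.6
finger_force: 0.0
```

Request:
apply_moves:
  motion: "0 0 0 0; 0 0 0 0"

```text
time: 2.15
tool_pos: [519.0, 315.3, 226.5]
tcp_rot: [-3.141, 0.0, 1.338]
contact_force: [-0.5, -0.2, 0.6]
grip_width: 92.0
finger_force: 0.0
```

```bash
python3 - <<'E'
from h import *
o=bot.get_obs();d=bot.capture("wrist");W=world(d,o)
print(o["tool_pos"],np.degrees(o["tcp_rot"]),o["contact_force"],np.array(d["mount"]).round(3).tolist())
np.savez("w1.npz",W=W,img=d["img"]);cv2.imwrite("pics/d.png",d["img"])
z=W[...,2]
m=(z>115)&(z<135)&(abs(W[...,0]-520)<50)&(abs(W[...,1]-315)<50)
if m.sum()>20: print("handle",m.sum(),np.median(z[m]),cv2.minAreaRect(W[m][:,:2].astype(np.float32)))
m=(z>42)&(z<54)&(abs(W[...,0]-520)<70)&(abs(W[...,1]-315)<70)
if m.sum()>20: print("stand",m.sum(),np.median(z[m]),cv2.minAreaRect(W[m][:,:2].astype(np.float32)))
E
```

```text
[519.03228115 315.27058514 226.49924262] [-1.79949001e+02  7.54025004e-03  7.66400610e+01] [-0.5436225  -0.22777919  0.55432462] [[-0.001, -0.96, -0.281, 76.446], [1.0, -0.001, -0.0, -0.804], [0.0, -0.281, 0.96, -156.83], [0.0, 0.0, 0.0, 1.0]]
handle 1338 123.52585198423526 ((519.0341186523438, 319.4445495605469), (63.508480072021484, 17.958051681518555), 77.20946502685547)
stand 3354 48.75259390482171 ((518.8056640625, 318.853271484375), (80.3021011352539, 80.33924865722656), 27.369712829589844)
```

View pics/d.png

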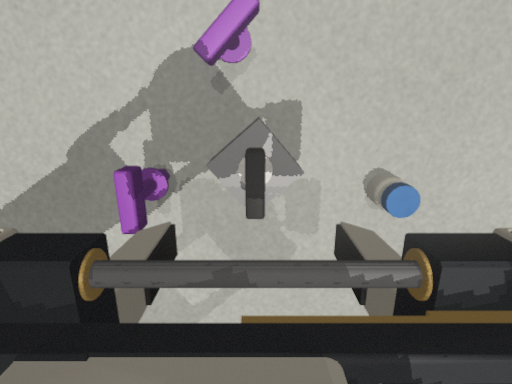

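The wrist view shows the key's handle at (256,184) between the fingers, clear of both purple keys. I go down and grip.

Request:
apply_moves:
  motion: "0.0021 -0.0005 0.03 -0.6; 0 0 0.035 0; 0 0 0.035 0; 0 0 0.022 0; 0 0 0.012 0; 0 0 0 0"

```text
time: 2.95
tool_pos: [518.8, 317.7, 92.5]
tcp_rot: [-3.141, 0.0, 1.348]
contact_force: [-0.0, -0.1, 0.6]
grip_width: 92.0
finger_force: 0.0
```

Request:
apply_moves:
  motion: "0 0 0 0; 0 0 0 0; 0 0 0 0; 0 0 0 0; 0 0 0 0; 0 0 0 0; 0 0 0 0"
  fingers: -1

```text
time: 3.82
tool_pos: [519.6, 317.3, 92.7]
tcp_rot: [3.142, -0.0, 1.347]
contact_force: [0.6, -0.7, -1.0]
grip_width: 26.5
finger_force: 0.0
```

Request:
apply_moves:
  motion: "0 0 0 0; 0 0 0 0; 0 0 0 0; 0 0 0 0"

```text
time: 4.32
tool_pos: [519.4, 317.3, 92.7]
tcp_rot: [-3.141, -0.0, 1.347]
contact_force: [0.5, 0.7, -0.1]
grip_width: 17.8
finger_force: 30.0
```

Request:
apply_moves:
  motion: "0 0 -0.008 0; 0 0 -0.02 0; 0 0 -0.035 0; 0 0 -0.035 0; 0 0 -0.014 0; -0.01 0.0025 0 0; -0.025 0.006 0 0; -0.04 0.0093 0 0"

```text
time: 5.32
tool_pos: [519.2, 239.2, 202.5]
tcp_rot: [-3.139, 0.002, 1.348]
contact_force: [1.4, -0.2, -2.5]
grip_width: 17.6
finger_force: 30.0
```

Request:
apply_moves:
  motion: "-0.05 0.0117 0 0; -0.05 0.0117 0 0; -0.05 0.0116 0 0; -0.05 0.0116 0 0; -0.05 0.0116 0 0; -0.04 0.0093 0 0; -0.025 0.006 0 0; -0.006 0.0006 0 0"

```text
time: 6.32
tool_pos: [520.0, -90.9, 203.0]
tcp_rot: [-3.138, -0.0, 1.344]
contact_force: [-0.0, -0.3, -3.7]
grip_width: 18.2
finger_force: 30.0
```

Request:
apply_moves:
  motion: "0 0 0 0; 0 0 0 0"

```text
time: 6.58
tool_pos: [520.9, -88.2, 204.3]
tcp_rot: [-3.141, -0.0, 1.348]
contact_force: [0.7, -0.2, -2.8]
grip_width: 17.8
finger_force: 30.0
```

```bash
python3 - <<'E'
from h import *
o=bot.get_obs();d=bot.capture("wrist");W=world(d,o)
print(o["tool_pos"],np.degrees(o["tcp_rot"]),o["contact_force"],o["joint_positions"])
np.savez("w2.npz",W=W,img=d["img"],**{k:np.array(d[k]) for k in("fx","fy","cx","cy","mount")},pos=o["tool_pos"],rot=o["tcp_rot"]);cv2.imwrite("pics/e.png",cv2.resize(d["img"],(768,576),interpolation=cv2.INTER_CUBIC))
z=W[...,2]
m=(z>62)&(z<74.5)&(abs(W[...,0]-560)<150)&(abs(W[...,1]+50)<130)
print("stage",m.sum(),np.median(z[m]),cv2.minAreaRect(W[m][:,:2].astype(np.float32)))
m=(z<64)&(np.hypot(W[...,0]-535,W[...,1]+41)<30)
print("hole",m.sum(),cv2.minEnclosingCircle(W[m][:,:2].astype(np.float32)))
E
```

```text
[520.90393146 -88.23348998 204.30634464] [-1.79946850e+02 -2.70649748e-02  7.72263762e+01] [ 0.6739394  -0.15719912 -2.83679849] [-3.13145193e-01  3.67633983e-01  1.55035749e+00  4.11295954e-04
  1.22456763e+00 -9.03433800e-02]
stage 27862 69.32507821723303 ((559.8426513671875, -48.63263702392578), (170.45068359375, 160.63424682617188), 70.47035217285156)
hole 499 ((532.3904418945312, -41.718379974365234), 15.754526138305664)
```

View pics/e.png

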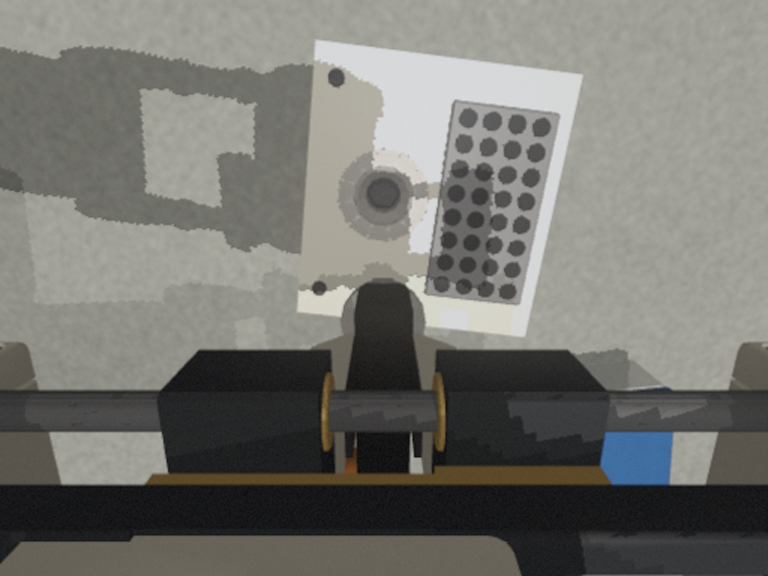

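The wrist view shows the well at about (383,195) in the 1.5x picture, the sample plate to its right, and the held key's handle and collar below at (383,310). A quick check of the rim centre comes next.

```bash
python3 - <<'E'
from h import *
a=np.load("w2.npz");W=a["W"];img=a["img"]
# rectify plane z=71 to 0.25mm grid around the well
T=np.eye(4);T[:3,:3]=R.from_euler("xyz",a["rot"]).as_matrix();T[:3,3]=a["pos"]
C=np.linalg.inv(T@a["mount"])
for zz,rr in((71,(26,31)),(63,(10,13))):
    g=np.arange(-40,40,.25);X,Y=np.meshgrid(532+g,-40+g,indexing="ij")
    P=np.stack([X,Y,0*X+zz-0.8,0*X+1],-1)@C.T
    m=cv2.remap(img,(P[...,0]/P[...,2]*a["fx"]+a["cx"]).astype(np.float32),(P[...,1]/P[...,2]*a["fy"]+a["cy"]).astype(np.float32),cv2.INTER_CUBIC)
    q=cv2.GaussianBlur(cv2.cvtColor(m,cv2.COLOR_BGR2GRAY),(0,0),2).astype(float)
    gx,gy=np.gradient(q);th=np.arange(0,2*np.pi,.05);best=[]
    for r in np.arange(*rr,.5):
        for cx in np.arange(-6,6.1,.5):
            for cy in np.arange(-6,6.1,.5):
                i=((cx+r*np.cos(th)+40)/.25).astype(int);j=((cy+r*np.sin(th)+40)/.25).astype(int)
                v=np.clip(abs(gx[i,j]*np.cos(th)+gy[i,j]*np.sin(th)),0,2)
                best.append((v.mean(),r,532+cx,-40+cy))
    print(zz,[tuple(np.round(b,2)) for b in sorted(best)[-5:]])
print(np.degrees(bot.get_obs()["joint_positions"][5]))
E
```

```text
71 [(np.float64(1.56), np.float64(29.5), np.float64(531.5), np.float64(-38.5)), (np.float64(1.6), np.float64(29.0), np.float64(531.0), np.float64(-38.5)), (np.float64(1.6), np.float64(29.0), np.float64(531.5), np.float64(-39.0)), (np.float64(1.61), np.float64(29.0), np.float64(531.0), np.float64(-39.0)), (np.float64(1.63), np.float64(29.0), np.float64(531.5), np.float64(-38.5))]
63 [(np.float64(2.0), np.float64(11.5), np.float64(531.5), np.float64(-39.0)), (np.float64(2.0), np.float64(11.0), np.float64(531.0), np.float64(-38.5)), (np.float64(2.0), np.float64(11.0), np.float64(531.5), np.float64(-38.5)), (np.float64(2.0), np.float64(11.5), np.float64(531.0), np.float64(-38.5)), (np.float64(2.0), np.float64(11.5), np.float64(531.5), np.float64(-38.5))]
-5.179665046656252
```

Request:
apply_moves:
  motion: "0.015 0 0 0; 0.02 0 0 0; 0.0139 0.0002 0 0; 0 0 0.02 0; 0 0 0.02 0; 0 0 0.01 0; 0 0 0 0; 0 0 0 0"

```text
time: 7.62
tool_pos: [532.8, -41.6, 155.5]
tcp_rot: [3.14, -0.0, 1.347]
contact_force: [-0.1, -1.3, -3.4]
grip_width: 18.2
finger_force: 30.0
```

Request:
apply_moves:
  motion: "0 0 0.003 0; 0 0 0.002 0; 0 0 0.002 0; 0 0 0.002 0; 0 0 0 0"

```text
time: 8.25
tool_pos: [532.2, -41.4, 145.6]
tcp_rot: [-3.141, -0.0, 1.347]
contact_force: [-0.6, 1.9, -3.4]
grip_width: 17.7
finger_force: 30.0
```

Request:
apply_moves:
  motion: "0.0007 0 0 0; 0 0 0.002 0; 0 0 0.001 0; 0 0 0 0; 0 0 0 0"

```text
time: 8.88
tool_pos: [532.3, -40.9, 142.6]
tcp_rot: [-3.141, -0.0, 1.347]
contact_force: [-0.2, 0.3, -3.6]
grip_width: 17.8
finger_force: 30.0
```

Request:
apply_moves:
  motion: "0 0 0.003 0; 0 0 0.003 0; 0 0 0.003 0; 0 0 0.003 0; 0 0 0 0; 0 0 0 0"

```text
time: 9.62
tool_pos: [532.3, -40.9, 130.6]
tcp_rot: [-3.141, -0.0, 1.347]
contact_force: [-0.4, 1.3, -3.8]
grip_width: 18.0
finger_force: 30.0
```

Request:
apply_moves:
  motion: "0.0001 0 0.002 0; 0 0 0.001 0; 0 0 0.001 0; 0 0 0 0; 0 0 0 0"

```text
time: 10.25
tool_pos: [532.4, -40.8, 126.6]
tcp_rot: [-3.141, -0.0, 1.347]
contact_force: [-0.3, 1.5, -3.6]
grip_width: 17.8
finger_force: 30.0
```

Request:
apply_moves:
  motion: "0 0 0.001 0; 0 0 0 0; 0 0 0 0"

```text
time: 10.62
tool_pos: [532.4, -40.8, 125.7]
tcp_rot: [-3.142, -0.0, 1.347]
contact_force: [-0.8, 1.4, -2.8]
grip_width: 17.5
finger_force: 30.0
```

Request:
apply_moves:
  motion: "0 0 0.001 0; 0 0 0 0; 0 0 0 0"

```text
time: 11.0
tool_pos: [532.5, -40.8, 124.9]
tcp_rot: [3.141, -0.0, 1.347]
contact_force: [-1.7, 1.2, -0.1]
grip_width: 18.0
finger_force: 30.0
```

Request:
apply_moves:
  motion: "0 0 0.001 0; 0 0 0 0; 0 0 0 0"

```text
time: 11.38
tool_pos: [532.2, -40.6, 123.3]
tcp_rot: [-3.141, -0.0, 1.347]
contact_force: [-1.6, 2.5, -1.9]
grip_width: 17.8
finger_force: 30.0
```

Request:
apply_moves:
  motion: "0 0 0.0005 0; 0 0 0 0; 0 0 0 0"

```text
time: 11.75
tool_pos: [532.3, -40.7, 123.0]
tcp_rot: [-3.141, -0.0, 1.347]
contact_force: [-3.1, 2.2, -3.0]
grip_width: 17.5
finger_force: 30.0
```

Request:
apply_moves:
  motion: "0 0 0 3; 0 0 0 3; 0 0 0 0"

```text
time: 12.12
tool_pos: [532.3, -40.7, 123.0]
tcp_rot: [-3.141, -0.0, 1.243]
contact_force: [-1.0, 1.2, -3.0]
grip_width: 18.0
finger_force: 30.0
```

Request:
apply_moves:
  motion: "0 0 0.001 0; 0 0 0 0; 0 0 0 0"

```text
time: 12.5
tool_pos: [532.3, -40.8, 122.2]
tcp_rot: [-3.141, -0.0, 1.242]
contact_force: [-2.1, 2.6, -1.8]
grip_width: 18.0
finger_force: 30.0
```

Request:
apply_moves:
  motion: "0 0 0.001 0; 0 0 0 0; 0 0 0 0"

```text
time: 12.88
tool_pos: [532.4, -40.8, 121.2]
tcp_rot: [-3.141, -0.0, 1.242]
contact_force: [-2.6, 2.0, -1.4]
grip_width: 18.1
finger_force: 30.0
```

Request:
apply_moves:
  motion: "0 0 0.001 0; 0 0 0.001 0; 0 0 0 0; 0 0 0 0"

```text
time: 13.38
tool_pos: [532.4, -40.8, 119.1]
tcp_rot: [-3.141, -0.0, 1.242]
contact_force: [-2.9, 1.9, -1.8]
grip_width: 17.9
finger_force: 30.0
```

```bash
python3 - <<'E'
from h import *
o=bot.get_obs();print(o["contact_force"],o["moment"])
for n in("scene","top"):
    d=bot.capture(n);W=world(d);z=W[...,2]
    m=(np.hypot(W[...,0]-534,W[...,1]+42)<19)&(np.hypot(W[...,0]-534,W[...,1]+42)>9)
    print(n,np.histogram(z[m],bins=np.arange(60,100,2)))
E
```

```text
[-2.85764325  1.85163015 -1.77581875] [0.53672838 0.85891813 0.00359551]
scene (array([ 1,  0,  1,  6,  5,  1,  0,  1,  2,  4, 18, 14,  2,  1,  1,  0,  0,
        1,  3]), array([60, 62, 64, 66, 68, 70, 72, 74, 76, 78, 80, 82, 84, 86, 88, 90, 92,
       94, 96, 98]))
top (array([0, 0, 0, 0, 0, 0, 0, 0, 0, 0, 0, 0, 0, 0, 0, 0, 0, 0, 0]), array([60, 62, 64, 66, 68, 70, 72, 74, 76, 78, 80, 82, 84, 86, 88, 90, 92,
       94, 96, 98]))
```

The key is already below standing height (collar about 6 mm above the stage, light force), so it has dropped into the hex. I seat it gently.

Request:
apply_moves:
  motion: "0.0003 -0.0004 0.001 0; 0 0 0.001 0; 0 0 0 0; 0 0 0 0"

```text
time: 13.98
tool_pos: [532.3, -40.5, 117.2]
tcp_rot: [3.141, -0.0, 1.242]
contact_force: [-2.2, 1.2, -2.6]
grip_width: 18.1
finger_force: 30.0
```

Request:
apply_moves:
  motion: "0 0 0.0008 0; 0 0 0 0; 0 0 0 0"

```text
time: 14.35
tool_pos: [532.2, -40.4, 116.4]
tcp_rot: [3.141, -0.0, 1.242]
contact_force: [-2.3, 0.8, -1.8]
grip_width: 17.9
finger_force: 30.0
```

Request:
apply_moves:
  motion: "0 0 0.0007 0; 0 0 0 0; 0 0 0 0"

```text
time: 14.72
tool_pos: [532.3, -40.4, 115.9]
tcp_rot: [3.141, -0.0, 1.242]
contact_force: [-2.6, -0.0, 1.1]
grip_width: 17.9
finger_force: 30.0
```

Request:
apply_moves:
  motion: "0 0 0.0005 0; 0 0 0 0; 0 0 0 0"

```text
time: 15.1
tool_pos: [532.3, -40.4, 115.4]
tcp_rot: [3.141, -0.0, 1.242]
contact_force: [-2.7, 1.6, 3.6]
grip_width: 18.1
finger_force: 30.0
```

Home, with the floor contact felt at about 5 N/mm. Now I turn it clockwise.

Request:
apply_moves:
  motion: "0 0 -0.0003 4; 0 0 0 6; 0 0 0 6; 0 0 0 6; 0 0 0 6; 0 0 0 6; 0 0 0 0; 0 0 0 0"

```text
time: 16.1
tool_pos: [532.0, -40.3, 115.5]
tcp_rot: [-3.141, 0.0, 0.651]
contact_force: [-3.3, 2.2, 1.5]
grip_width: 17.7
finger_force: 30.0
```

```bash
python3 -c "
from h import *
o=bot.get_obs();print(o['contact_force'],o['moment'],np.degrees(o['tcp_rot']),o['tau'])"
```

```text
[-3.25125305  2.22130106  1.50255842] [0.44011947 1.04341334 0.0377092 ] [-1.79973444e+02  6.58656378e-03  3.72791103e+01] [-8.80557317e-01 -4.53230989e+01 -2.25043148e+01 -2.98760338e-01
 -1.58323467e+00  1.17829730e-02]
```

Request:
apply_moves:
  motion: "0.0002 -0.0003 0 6; 0 0 0 6; 0 0 0 6; 0 0 0 4; 0 0 0 0; 0 0 0 0"

```text
time: 16.85
tool_pos: [532.0, -40.0, 115.5]
tcp_rot: [-3.141, 0.0, 0.267]
contact_force: [-4.3, 1.5, 3.1]
grip_width: 17.7
finger_force: 30.0
```

```bash
python3 -c "
from h import *
o=bot.get_obs();print(o['contact_force'],o['moment'],np.degrees(o['tcp_rot']),o['tau'])"
```

```text
[-4.27019977  1.4837793   3.10188404] [0.33497127 1.21090175 0.03330462] [-1.79988325e+02  1.78802172e-02  1.52777742e+01] [-6.27756044e-01 -4.53688037e+01 -2.27651095e+01 -9.94374719e-02
 -1.77252408e+00  2.46022863e-02]
```

Request:
apply_moves:
  motion: "0 0 0 3; 0 0 0 3; 0 0 0 0; 0 0 0 0"

```text
time: 17.35
tool_pos: [532.0, -40.0, 115.4]
tcp_rot: [-3.141, 0.0, 0.162]
contact_force: [-4.5, 2.2, 3.5]
grip_width: 17.9
finger_force: 30.0
```

```bash
python3 -c "
from h import *
o=bot.get_obs();print(o['contact_force'],o['moment'],np.degrees(o['tcp_rot']),o['tau'])"
```

```text
[-4.54569665  2.21949306  3.51630478] [0.33690819 1.22897963 0.01692095] [-1.79987152e+02  1.77557677e-02  9.25800543e+00] [-7.17180278e-01 -4.54239964e+01 -2.29593891e+01 -1.18357404e-01
 -1.89598538e+00  4.46347205e-02]
```

Request:
apply_moves:
  motion: "-0.0004 -0.0002 0 2; 0 0 0 2; 0 0 0 0; 0 0 0 0"

```text
time: 17.85
tool_pos: [531.8, -39.9, 115.5]
tcp_rot: [3.142, -0.0, 0.091]
contact_force: [-3.6, 0.3, 1.8]
grip_width: 17.7
finger_force: 30.0
```

```bash
python3 -c "
from h import *
o=bot.get_obs();print(o['contact_force'],o['moment'],np.degrees(o['tcp_rot']),o['tau'])"
```

```text
[-3.56897365  0.31834304  1.84318152] [0.26450346 1.0622334  0.29928166] [ 1.79997757e+02 -8.96494118e-03  5.18870031e+00] [-7.86593109e-01 -4.54552639e+01 -2.25648826e+01  4.45866783e-02
 -1.59533378e+00  2.69094855e-01]
```

Request:
apply_moves:
  motion: "0 0 0 2; 0 0 0 1; 0 0 0 0; 0 0 0 0"

```text
time: 18.35
tool_pos: [531.8, -39.9, 115.5]
tcp_rot: [3.142, -0.0, 0.038]
contact_force: [-3.5, 0.7, 4.0]
grip_width: 17.5
finger_force: 30.2
```

```bash
python3 -c "
from h import *
o=bot.get_obs();print(o['contact_force'],o['moment'],np.degrees(o['tcp_rot']),o['tau'])
d=bot.capture('wrist');W=world(d,o);z=W[...,2]
d=bot.capture('top');cv2.imwrite('pics/f.png',cv2.resize(d['img'][130:250,240:400],None,fx=4,fy=4,interpolation=2))"
```

```text
[-3.47337678  0.66273906  3.96536738] [0.22651796 0.97275477 0.62678751] [ 1.79996503e+02 -9.43170895e-03  2.18410402e+00] [ -0.97288001 -45.41517377 -22.39645958   0.27747785  -1.48082826
   0.57950187]
```

View pics/f.png

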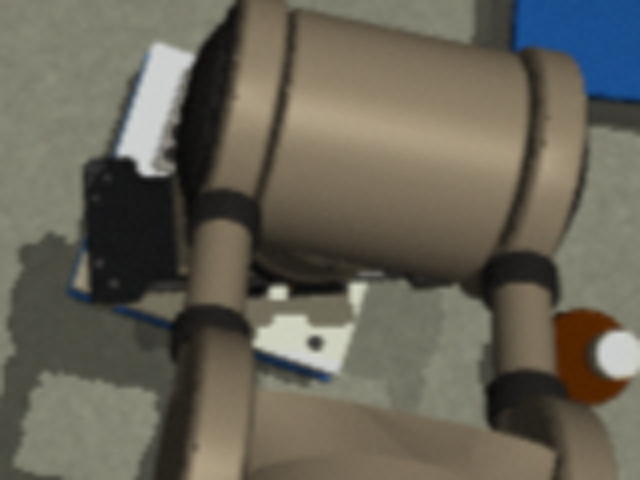

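Torque climbs from about 0 to 0.63 N m past yaw 8°, about 60° after take-up, so the screw is at its stop. I back off into the middle of the play and draw the key straight up.

Request:
apply_moves:
  motion: "-0.0003 0 0 -4; 0 0 0 -4; 0 0 -0.001 0; 0 0 -0.001 0; 0 0 0 0"

```text
time: 19.08
tool_pos: [531.6, -40.0, 117.2]
tcp_rot: [-3.142, -0.0, 0.176]
contact_force: [-1.3, -0.0, -3.3]
grip_width: 17.7
finger_force: 30.0
```

```bash
python3 -c "
from h import *
o=bot.get_obs();print(o['contact_force'],o['moment'],np.degrees(o['tcp_rot']))"
```

```text
[-1.3299204  -0.04026714 -3.32801109] [ 0.10982869  0.36619739 -0.01206239] [-1.79995314e+02 -1.12839575e-02  1.01086363e+01]
```

Request:
apply_moves:
  motion: "0 0 -0.005 0; 0 0 -0.01 0; 0 0 -0.012 0; 0 0 -0.015 0; 0 0 -0.02 0; 0 0 -0.02 0; 0 0 -0.006 0; 0 0 0 0"

```text
time: 20.08
tool_pos: [531.5, -39.9, 205.9]
tcp_rot: [3.141, -0.001, 0.178]
contact_force: [0.6, -0.1, -3.3]
grip_width: 17.7
finger_force: 30.0
```

```bash
python3 -c "
from h import *
print(bot.get_obs()['contact_force']);plan(519.4,317.3,205,77.2,16)"
```

```text
[ 0.58407376 -0.12382828 -3.29574662]
0.0032 -0.0221 0.0001 -4.19; 0.0048 -0.0218 0.0001 -4.19; 0.0064 -0.0214 0.0001 -4.19; 0.0079 -0.0209 0.0001 -4.19; 0.0094 -0.0202 0.0001 -4.19; 0.0109 -0.0195 0.0001 -4.19; 0.0123 -0.0187 0.0001 -4.19; 0.0136 -0.0177 0.0001 -4.19; 0.0149 -0.0167 0.0001 -4.19; 0.0161 -0.0155 0.0001 -4.19; 0.0171 -0.0143 0.0001 -4.19; 0.0181 -0.0130 0.0001 -4.19; 0.0190 -0.0117 0.0001 -4.19; 0.0198 -0.0102 0.0001 -4.19; 0.0205 -0.0088 0.0001 -4.19; 0.0211 -0.0072 0.0001 -4.19;
```

Request:
apply_moves:
  motion: "0.0032 -0.0221 0 -4.2; 0.0048 -0.0218 0 -4.2; 0.0064 -0.0214 0 -4.2; 0.0079 -0.0209 0 -4.2; 0.0094 -0.0202 0 -4.2; 0.0109 -0.0195 0 -4.2; 0.0123 -0.0187 0 -4.2; 0.0136 -0.0177 0 -4.2"

```text
time: 21.08
tool_pos: [524.6, 139.3, 204.5]
tcp_rot: [-3.14, 0.002, 0.766]
contact_force: [0.8, 0.4, -3.1]
grip_width: 18.6
finger_force: 30.0
```

Request:
apply_moves:
  motion: "0.0149 -0.0167 0 -4.2; 0.0161 -0.0155 0 -4.2; 0.0171 -0.0143 0 -4.2; 0.0181 -0.013 0 -4.2; 0.019 -0.0117 0 -4.2; 0.0198 -0.0102 0 -4.2; 0.0205 -0.0088 0 -4.2; 0.0211 -0.0072 0 -4.1"

```text
time: 22.08
tool_pos: [518.7, 318.3, 205.3]
tcp_rot: [-3.141, 0.0, 1.353]
contact_force: [0.3, -0.0, -3.1]
grip_width: 17.7
finger_force: 30.0
```

Request:
apply_moves:
  motion: "0 0 0 0; 0 0 0 0; 0 0 0 0; 0 0 0 0"

```text
time: 22.58
tool_pos: [518.9, 316.5, 205.7]
tcp_rot: [3.141, -0.0, 1.348]
contact_force: [-0.0, 0.1, -2.7]
grip_width: 17.9
finger_force: 30.0
```

```bash
python3 -c "
from h import *
print(bot.get_obs()['contact_force']);plan(519.4,317.3,145,77.2,4)"
```

```text
[-0.03216226  0.07838241 -2.74009733]
0.0002 0.0001 0.0152 0.00; 0.0002 0.0001 0.0152 0.00; 0.0002 0.0001 0.0152 0.00; 0.0002 0.0001 0.0152 0.00;
```

Request:
apply_moves:
  motion: "0.0008 0.0004 0.02 0; 0 0 0.025 0; 0 0 0.018 0; 0 0 0.005 0; 0 0 0 0; 0 0 0 0"

```text
time: 23.32
tool_pos: [519.9, 317.9, 138.6]
tcp_rot: [3.14, -0.001, 1.348]
contact_force: [0.2, -0.3, -3.1]
grip_width: 18.1
finger_force: 30.0
```

Request:
apply_moves:
  motion: "0 0 0.003 0; 0 0 0.002 0; 0 0 0.002 0; 0 0 0 0"

```text
time: 23.82
tool_pos: [519.2, 317.6, 130.3]
tcp_rot: [-3.141, 0.0, 1.349]
contact_force: [0.6, -0.2, -2.7]
grip_width: 18.0
finger_force: 30.0
```

Request:
apply_moves:
  motion: "0 0 0.003 0; 0 0 0.003 0; 0 0 0.003 0; 0 0 0.003 0; 0 0 0.003 0; 0 0 0 0"

```text
time: 24.58
tool_pos: [519.2, 317.6, 115.2]
tcp_rot: [-3.141, 0.0, 1.349]
contact_force: [0.1, 0.0, -3.7]
grip_width: 17.6
finger_force: 30.0
```

Request:
apply_moves:
  motion: "0 0 0.004 0; 0 0 0.004 0; 0 0 0.004 0; 0 0 0.004 0; 0 0 0.003 0; 0 0 0 0; 0 0 0 0"

```text
time: 25.45
tool_pos: [519.5, 317.8, 96.7]
tcp_rot: [3.141, -0.0, 1.349]
contact_force: [-0.8, -0.5, -3.7]
grip_width: 18.0
finger_force: 30.0
```

Request:
apply_moves:
  motion: "0 0 0.002 0; 0 0 0.001 0; 0 0 0.0005 0; 0 0 0 0; 0 0 0 0"

```text
time: 26.08
tool_pos: [519.4, 317.7, 93.1]
tcp_rot: [3.141, -0.0, 1.349]
contact_force: [-0.5, 0.5, -3.0]
grip_width: 17.6
finger_force: 30.0
```

Request:
apply_moves:
  motion: "0 0 0.0005 0; 0 0 0 0; 0 0 0 0"

```text
time: 26.45
tool_pos: [519.4, 317.7, 92.6]
tcp_rot: [3.141, -0.0, 1.349]
contact_force: [0.0, -0.5, -2.5]
grip_width: 17.9
finger_force: 30.0
```

Request:
apply_moves:
  motion: "0 0 0.0004 0; 0 0 0 0; 0 0 0 0"

```text
time: 26.82
tool_pos: [519.4, 317.8, 92.6]
tcp_rot: [3.141, -0.0, 1.349]
contact_force: [-1.2, -0.9, 4.0]
grip_width: 17.6
finger_force: 30.0
```

Request:
apply_moves:
  motion: "0 0 0 0; 0 0 0 0; 0 0 0 0; 0 0 0 0; 0 0 0 0; 0 0 0 0; 0 0 0 0; 0 0 0 0"
  fingers: 1

```text
time: 27.82
tool_pos: [519.3, 317.7, 92.1]
tcp_rot: [3.142, -0.0, 1.349]
contact_force: [-0.2, -0.2, -0.5]
grip_width: 90.6
finger_force: 0.0
```

Request:
apply_moves:
  motion: "0 0 -0.01 0; 0 0 -0.03 0; 0 0 -0.04 0; 0 0 -0.04 0; 0 0 -0.02 0; 0 0 0 0; 0 0 0 0"

```text
time: 28.7
tool_pos: [518.9, 317.5, 231.3]
tcp_rot: [-3.14, 0.001, 1.349]
contact_force: [-0.3, -0.1, -0.2]
grip_width: 91.7
finger_force: 0.0
```

```bash
python3 - <<'E'
from h import *
o=bot.get_obs();d=bot.capture("wrist");W=world(d,o);z=W[...,2]
print(o["tool_pos"],o["contact_force"])
m=(z>112)&(z<140)&(abs(W[...,0]-520)<50)&(abs(W[...,1]-318)<50)
print("handle",m.sum(),np.median(z[m]),cv2.minAreaRect(W[m][:,:2].astype(np.float32)))
s=bot.capture("scene")
cv2.imwrite("pics/g.png",np.hstack([cv2.resize(d["img"],(384,288)),cv2.resize(s["img"][130:310,140:380],(384,288))]))
E
```

```text
[518.87815256 317.48200367 231.25352215] [-0.32466603 -0.14759725 -0.23795205]
handle 1284 123.4904940222728 ((519.360595703125, 319.5981750488281), (63.79243850708008, 17.3680477142334), 76.97706604003906)
```

View pics/g.png

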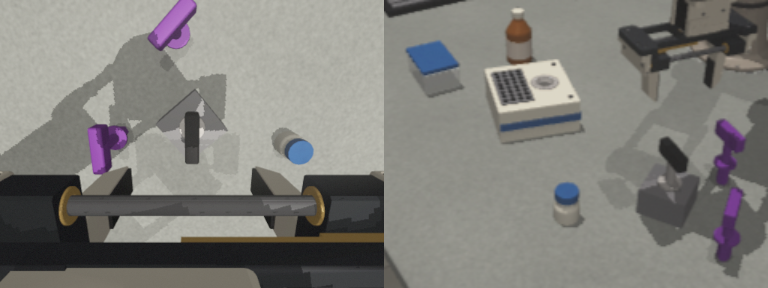

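The key is back upright in its stand at the same pose as before, at (192,138) in the left picture, and nothing else has moved.

```bash
python3 -c "
from plant import bot
print(bot.close_job())"
```

```text
the job is handed in; nothing more can be done
None
```

The key dropped fully home without the push passing about 8 N, I turned the screw clockwise until the torque climbed to 0.63 N m (taken as its stop), and the key is back upright in its stand with nothing else disturbed; I handed the job in at about 29 s, and no verdict came back.

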